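# Set the extractor's suction dial to the fifth mark and start it

### The job

Set and start the grey dust-extractor controller on the bench: with a fingertip against the side of the dial's upright tab, push the dial round clockwise, click by click, until the tab rests at the fifth of the six white marks (the first is the one at the anticlockwise end), and only then press the flat round start button fully in and let it spring back. Only push and press: do not pinch the tab, do not press the mushroom-shaped stop button, and leave the loose things around the controller where they are.

Things in the scene. Friction and masses are not known exactly. Their poses are not given: they have to be found in the camera images.
- controller: Grey metal box with a black top panel, 180 (x) x 260 (y) x 60 mm high, fixed to the bench; origin at the centre of its underside on the bench, x towards its back, y to its left, z up. On its top: the dial (axis 53 mm to the left of centre), and to the right of it the flat start button (45 mm in front of and 83 mm to the right of centre) and the mushroom stop button (45 mm behind and 83 mm to the right of centre).
- dial_axis (a point): Point on the dial's vertical turning axis, 72 mm above the bench: the top face of the dial's disc (disc 104 mm in diameter, 10 mm thick). The axes are those of the controller. Six white marks, 13 mm long, lie around the dial 57 to 70 mm from this point, 30 degrees apart: seen from above, counted clockwise, mark 1 lies 75 degrees to the left (anticlockwise) of the controller's x axis and mark 6 lies 75 degrees to the right of it.
- tab (a point): Point on the middle of the top edge of the dial's finger tab, 34 mm out from the axis and 104 mm above the bench. The tab is an upright bar on the disc, from 7 to 53 mm out from the axis, 14 mm thick, standing 32 mm above the disc, with a white line along its top; it points radially outward at the mark that is set. x of this frame points outward along the tab, y to the tab's left (anticlockwise) face, which is pushed to turn the dial clockwise.
- dial (a joint): Angle of the dial in rad, growing clockwise seen from above. It clicks every 0.5236 rad (30 degrees): 0 = mark 1, 0.524 = mark 2, 1.047 = mark 3, 1.571 = mark 4, 2.094 = mark 5, 2.618 = mark 6; end stops just beyond marks 1 and 6. It starts at mark 1, 2 or 3. A spring detent: about 0.1 N m (some 3 N at the tab) lifts it out of a notch; once past half way it jumps by itself into the next notch and rests there.
- start (a joint): Travel of the start button in m: 0 = out, 0.006 = fully in. Springs back; about 5 N to press it fully in.
- start_top (a point): Centre of the top face of the start button, a flat round button 32 mm in diameter in a low dark ring, its top 83 mm above the bench; it moves straight down.
- stop (a joint): Travel of the stop button in m: 0 = out, 0.006 = fully in. Not to be pressed.
- stop_top (a point): Centre of the top of the mushroom-shaped stop button, 44 mm in diameter, standing 42 mm above the controller's top.
- tape_measure: Loose tape measure 60 x 80 x 66 mm behind the controller; origin at the centre of its underside.
- sanding_block: Loose sanding block 126 x 97 x 24 mm to the right of the controller; origin at the centre of its underside.
- masking_tape: Loose roll of masking tape, 101 mm in diameter, 25 mm high, lying in front of the controller; origin at the centre of its underside.

How it is judged:
By the outcome, as a careful person would: the job done as asked, in the order asked, and still so for the second after the job is handed in, with the robot touching nothing.
It also fails if it takes over 58 s, if anything falls off the work surface, if the arm or the gripper's body presses on something with over 40 N, if the wrist force passes 120 N, or if a joint passes its speed limit or range.

### The arm

A 6-joint arm with a two-finger parallel gripper is mounted at the origin on a cart in front of the work surface, level with it; the furniture and walls round the work are solid. World frame = base frame: x ahead of the robot, y to its left, z up, the work surface at z = 0. Lengths are in m, angles in rad, forces in N, time in s.
With the tool pointing down it reaches from about 0.35 to 1 m from the base axis. Payload 7.1 kg.
Tool frame: the origin (TCP) lies on the mounting face of the last link; the fingertips stand 173 mm ahead of it and the grasp point (between the pads) lies 155 mm ahead of it; z points along the fingers, y is the line along which they close (so a half turn about z gives the same grasp; the last joint's range is limited). The gripper opens to 85 mm and grips with 20 to 120 N. Pads are 22 mm wide; open, the fingers measure 114 mm over their backs; the gripper's body (76 mm by 85 mm) begins 54 mm behind the grasp point. The pads swing forward as they close: fully open they stand 13 mm farther back than shut.
Start: joints at [1.144, 0.423, 1.63, -0, 1.089, -0.019], TCP at [0.248, 0.574, 0.405] pointing down, gripper open.
Joint ranges: [-3, 3], [-0.9, 2.11], [0.09, 2.58], [-1.31, 4.45], [0.11, 2.69], [-2.54, 2.54]. Speed limits (rad/s): [2.39, 2.39, 3.01, 3.14, 3.14, 3.14].

### API

Orientations are given as a 3x3 rotation matrix whose columns are the frame's x, y, z axes.
In Python, from rig import * gives the robot as it stands.
- The arm moves only by the tool apply_moves, never from a script. Its argument "steps" is a list of rows, each an object of numbers: "dx", "dy", "dz": the shift along the tool's x, y, z in cm; "twist": the turn about the tool's z in rad; "hand": the finger opening in cm, from 0 to 8.54. A call has 1 to 12 rows; each row shifts and turns the commanded pose from where the row before left it, along the tool's axes as they then stand; what a row does not reach is not made up. A row lasts 1/8 s, in which the tool goes at most 62.5 mm and 10.7 degrees, less where a joint would pass 70% of its speed; a pose out of reach is approached as far as the arm can. A call is refused whole if a number of a shift passes 6.25 or a number of a turn 0.188, either way. A call with a gripper value outside its range is refused whole. The fingers move at their own pace and stop on an object; "force" is the grip in N (left out, the last holds). Time passes only in rows, so rows that do not move let the fingers close. It gives the time, the measured TCP pose, the force, the opening and the grip force at its end, in the units of the state.
- get_obs(): the state, without advancing time (a new reading comes with each control period).
- camera(name): name is "scene" or "top" or "wrist"; returns a dict with "image" (384x512x3 uint8, red, green, blue), "depth" (384x512 float32, m along the optical axis (not along the pixel's ray), 0 where there is no reading), "fovy" (degrees; the focal length in pixels is half the picture's height over the tangent of half this angle, whatever the lens; pixels are square), "cx", "cy" (the principal point, pixels), "rvec" (rotation vector, rad) and "tvec" (3), from world to camera coordinates, as OpenCV has them; the wrist camera has in their place "hand_eye" (4x4, takes a point from camera to tool coordinates, whose origin is the TCP and whose axes are the flange's). Camera axes: x right, y down, z forward; pixel columns grow to the right and rows downward; lengths in m; the calibration is good to about 2 mm. A picture is of the moment at which its call begins: read the wrist's pose just before it.
- sign_off(): hands the job in; it is judged then, once.
Trained networks look in a picture, given as the dict that the camera call returned (one of the last four; its "shot" number tells which), for a name from the list of things; names that differ only in an ending like _2 or _b are one class to them, and where a whole thing is asked for, a point or a joint stands for the part that bears it (a point fixed in the world has none). Each returns a list of dicts, best first, with "conf" (0 to 1); they miss things now and then, are a little off and sometimes report something else, mostly with a low value. They report only what shows in the picture. A call takes as long as a camera call.
- search_frame(picture, thing): "extent" ([left, top, right, bottom] in pixels, round what is visible of it).
- outline_of(picture, thing): "mask" (384x512 bool, what is visible of it) and "extent" ([left, top, right, bottom] in pixels, round what is visible of it).
- landmark_of(picture, thing): "xy" ([column, row] in pixels: a listed point, or the origin of a listed thing).
The state is a dict: "t": time; "q": joint angles; "qd": joint speeds; "tau": joint torques, N m; "tcp_pos": TCP position; "tcp_rot": TCP orientation; "wrist_force": force on the tool from outside, world axes, zero at the start; "wrist_torque": the same for the moment, N m; "finger_gap": finger opening in m; "gripper_force": force on a finger pad.
Only numpy, scipy, OpenCV 4.12 (cv2) and the standard library are available. Lean on these libraries where they do the work, as an engineer would, in place of code of your own. Each camera call takes 0.05 s, during which the arm holds its last target. There are 200 camera calls.

## Working session

There is one attempt and no reset: what is moved stays moved. The work goes in short steps, Python scripts to look and compute and a tool call to move; the robot and the scene stay as the last step left them, time stands still between calls to the robot, and variables do not carry over. Pictures are saved under pics/ and viewed, at most 10 in all, crops included, and the job is handed in when it is done.

Besides the shell and the picture viewer there is one more tool, called after ">>>" by a JSON object that holds its "fn" and its "kwargs", one argument or row to a line. apply_moves: Moves the arm, as the interface text tells. Its arguments: {"type":"object","properties":{"steps":{"type":"array"},"force":{"type":"number"}},"required":["steps"]}

```bash
mkdir -p pics; cat > h.py <<'E'
from rig import *
import numpy as np, cv2
def ray(c,xy,o=None):
    f=192/np.tan(np.radians(c["fovy"]/2))
    d=np.array([(xy[0]-c["cx"])/f,(xy[1]-c["cy"])/f,1.])
    if "rvec" in c:
        R=cv2.Rodrigues(np.array(c["rvec"],float))[0]; t=np.array(c["tvec"],float).ravel()
        return -R.T@t, R.T@d
    H=np.array(c["hand_eye"]);R=np.array(o["tcp_rot"]);p=np.array(o["tcp_pos"])
    return R@H[:3,3]+p, R@H[:3,:3]@d
def atz(c,xy,z,o=None):
    p,d=ray(c,xy,o); return p+d*(z-p[2])/d[2]
Z=dict(dial_axis=.072,tab=.104,start_top=.083,stop_top=.102,controller=0.,tape_measure=0.,sanding_block=0.,masking_tape=0.)
def look(cam,names=Z):
    o=get_obs(); c=camera(cam)
    for n in names:
        l=landmark_of(c,n)
        for k in l[:1]: print(cam,n,np.round(k["xy"]),round(k["conf"],2),np.round(atz(c,k["xy"],Z[n],o),4))
    return o,c
def save(c,n): cv2.imwrite(f"pics/{n}.png",c["image"][:,:,::-1])
E
python3 - <<'E'
from h import *
for n in("top","scene"):
    o,c=look(n); save(c,n+"0")
print(np.round(o["tcp_rot"],3),o["tcp_pos"],o["t"])
E
```

```text
top dial_axis [226. 202.] 0.97 [0.5525 0.0906 0.072 ]
top tab [214. 189.] 0.58 [0.5758 0.1103 0.104 ]
top start_top [287. 234.] 0.59 [ 0.4771 -0.0292  0.083 ]
top stop_top [296. 188.] 0.83 [ 0.5669 -0.0525  0.102 ]
top controller [251. 213.] 0.69 [0.5381 0.0389 0.    ]
top tape_measure [260. 152.] 0.9 [0.6769 0.0103 0.    ]
top sanding_block [336. 234.] 0.74 [ 0.4798 -0.1433  0.    ]
top masking_tape [242. 284.] 0.89 [0.3862 0.0698 0.    ]
scene dial_axis [230. 209.] 0.59 [0.5362 0.0751 0.072 ]
scene tab [245. 185.] 0.58 [0.592  0.1172 0.104 ]
scene start_top [227. 233.] 0.5 [ 0.4807 -0.0367  0.083 ]
scene stop_top [269. 217.] 0.53 [ 0.565  -0.0486  0.102 ]
scene controller [242. 246.] 0.56 [0.5406 0.0325 0.    ]
scene tape_measure [300. 233.] 0.67 [0.6829 0.0177 0.    ]
scene sanding_block [248. 303.] 0.89 [ 0.4687 -0.1459  0.    ]
scene masking_tape [168. 255.] 0.61 [0.3876 0.074  0.    ]
[[-0.918  0.397 -0.   ]
 [ 0.397  0.918 -0.   ]
 [ 0.    -0.    -1.   ]] [0.24782358 0.57372792 0.40464555] 0.45
```

```bash
python3 - <<'E'
import cv2
a=cv2.imread("pics/top0.png")
cv2.imwrite("pics/top0c.png",cv2.resize(a[120:320,150:400],None,fx=3,fy=3,interpolation=2))
E
```

```text
(no output)
```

View pics/top0c.png

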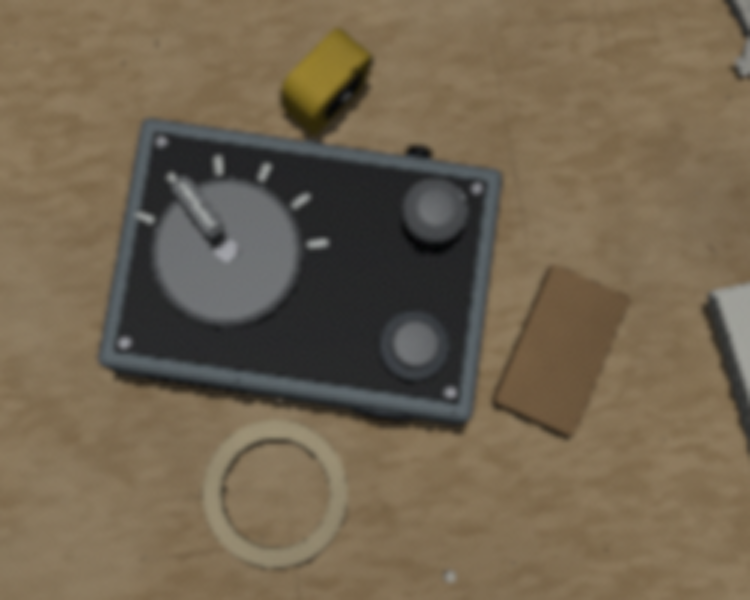

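The view shows the controller turned some 10° clockwise, with the tab at mark 2 (crop pixel 172,180, next to mark 1 at 145,217). It therefore needs three clicks. I'll go above it with the fingers closed.

>>> {"fn": "apply_moves", "kwargs": {
  "steps": [
    {"dx": -4.4,"dy": -3.8,"hand": 0},
    {"dx": -4.4,"dy": -3.8},
    {"dx": -4.4,"dy": -3.8},
    {"dx": -4.4,"dy": -3.8},
    {"dx": -4.4,"dy": -3.8},
    {"dx": -4.4,"dy": -3.8},
    {"dx": -4.4,"dy": -3.8},
    {"dx": -4.4,"dy": -3.8},
    {"dx": -4.4,"dy": -3.8},
    {"dx": -4.4,"dy": -3.8},
    {"dx": 0},
    {"dx": 0}
  ],
  "force": 20
}}

```text
validation failed for argument at $.st...
```

```bash
python3 - <<'E'
from h import *
o,c=look("wrist",["dial_axis","tab","start_top","stop_top","controller"]); save(c,"w1")
print(np.round(o["tcp_rot"],3),o["tcp_pos"],o["t"],np.round(o["q"],2))
E
```

```text
[[-0.918  0.397 -0.   ]
 [ 0.397  0.918  0.   ]
 [ 0.     0.    -1.   ]] [0.24781432 0.573758   0.40474057] 0.9 [ 1.14  0.42  1.63  0.    1.09 -0.02]
```

View pics/w1.png

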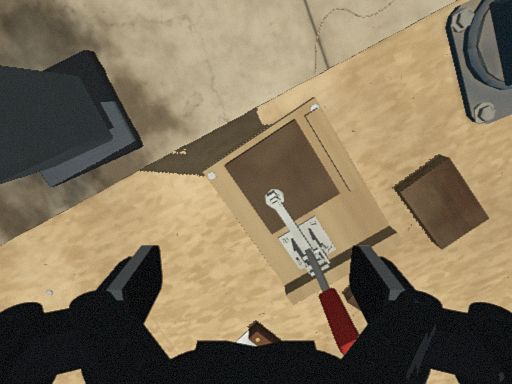

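The move was refused, so the arm is still at its start and this picture shows only the bench beside it. I'll retry with every key given in each row.

>>> {"fn": "apply_moves", "kwargs": {
  "steps": [
    {"dx": -4.4,"dy": -3.8,"dz": 0,"twist": 0,"hand": 0},
    {"dx": -4.4,"dy": -3.8,"dz": 0,"twist": 0,"hand": 0},
    {"dx": -4.4,"dy": -3.8,"dz": 0,"twist": 0,"hand": 0},
    {"dx": -4.4,"dy": -3.8,"dz": 0,"twist": 0,"hand": 0},
    {"dx": -4.4,"dy": -3.8,"dz": 0,"twist": 0,"hand": 0},
    {"dx": -4.4,"dy": -3.8,"dz": 0,"twist": 0,"hand": 0},
    {"dx": -4.4,"dy": -3.8,"dz": 0,"twist": 0,"hand": 0},
    {"dx": -4.4,"dy": -3.8,"dz": 0,"twist": 0,"hand": 0},
    {"dx": -4.4,"dy": -3.8,"dz": 0,"twist": 0,"hand": 0},
    {"dx": -4.4,"dy": -3.8,"dz": 0,"twist": 0,"hand": 0},
    {"dx": 0,"dy": 0,"dz": 0,"twist": 0,"hand": 0},
    {"dx": 0,"dy": 0,"dz": 0,"twist": 0,"hand": 0}
  ],
  "force": 20
}}

```text
t: 2.7
tcp_pos: [0.5008, 0.0503, 0.4046]
tcp_rot: [[-0.918, 0.398, -0.001], [0.398, 0.918, 0.0], [0.001, 0.0, -1.0]]
wrist_force: [0.2, 0.7, 0.3]
finger_gap: 0.0004
gripper_force: 0.0
```

```bash
python3 - <<'E'
from h import *
o,c=look("wrist",["dial_axis","tab","start_top","stop_top","controller"]); save(c,"w2")
print(o["tcp_pos"],o["t"],np.round(o["q"],2),np.round(c["hand_eye"],3))
for n in("dial_axis","tab","start_top","stop_top"):
    pass
E
```

```text
wrist dial_axis [307. 208.] 0.6 [0.5499 0.0849 0.072 ]
wrist tab [347. 235.] 0.7 [0.5769 0.1079 0.104 ]
wrist start_top [164. 191.] 0.9 [ 0.4757 -0.0345  0.083 ]
wrist stop_top [182. 281.] 0.73 [ 0.5597 -0.0539  0.102 ]
wrist controller [255. 199.] 0.78 [0.5409 0.031  0.    ]
[0.50083883 0.05029989 0.40458461] 2.7 [ 0.08  0.24  1.89  0.    1.   -1.09] [[-0.001 -0.96  -0.278  0.072]
 [ 1.    -0.001 -0.    -0.001]
 [-0.    -0.278  0.96   0.03 ]
 [ 0.     0.     0.     1.   ]]
```

View pics/w2.png

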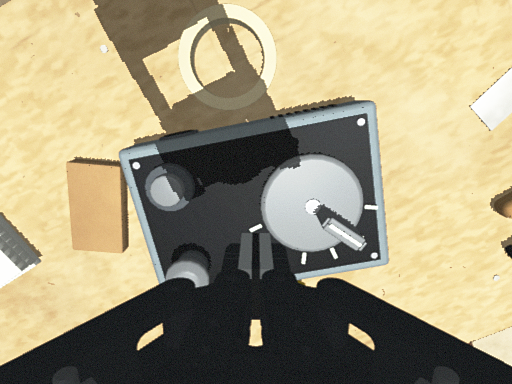

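The view shows the dial's disc at about (312,204), the start button near (168,188), screws at (136,165), (361,121) and (374,256), and the tab's top running roughly from (328,222) to (363,246). It is still at mark 2.

```bash
python3 - <<'E'
from h import *
o=get_obs(); c=camera("wrist")
for n,xy,z in [("axis",(312,204),.072),("start",(168,188),.083),("s1",(136,165),.06),("s2",(361,121),.06),("s3",(374,256),.06),("tabin",(328,222),.104),("tabout",(363,246),.104),("mark1",(371,207),.06),("mark3",(333,253),.06),("mark4",(304,258),.06),("mark6",(255,228),.06)]:
    print(n,np.round(atz(c,xy,z,o),4))
for n in("start_top","stop_top","tab","dial_axis"):
    for k in outline_of(c,n)[:1]: print(n,k["conf"],k["extent"],k["mask"].sum())
# disc ellipse via depth: points with world z 0.068..0.076
f=192/np.tan(np.radians(c["fovy"]/2));d=c["depth"];v,u=np.mgrid[:384,:512]
P=np.stack([(u-c["cx"])/f*d,(v-c["cy"])/f*d,d],-1)
H=np.array(c["hand_eye"]);R=np.array(o["tcp_rot"]);W=(P@H[:3,:3].T+H[:3,3])@R.T+o["tcp_pos"]
ok=d>0
def near(p,r,z0,z1):
    m=ok&(np.hypot(W[...,0]-p[0],W[...,1]-p[1])<r)&(W[...,2]>z0)&(W[...,2]<z1)
    q=W[m]; print(len(q),q.mean(0).round(4),q.min(0).round(4),q.max(0).round(4)); return q
q=near((.552,.086),.07,.067,.078); print("circ",[x for x in cv2.minEnclosingCircle((q[:,:2]*1000).astype(np.float32))])
t=near((.58,.108),.05,.099,.11); print("tab line",cv2.fitLine((t[:,:2]*1000).astype(np.float32),2,0,.01,.01).ravel())
s=near((.477,-.033),.03,.079,.09); print("circ",cv2.minEnclosingCircle((s[:,:2]*1000).astype(np.float32)))
b=ok&(W[...,2]>.056)&(W[...,2]<.064)&(np.hypot(W[...,0]-.54,W[...,1]-.035)<.2)
print(cv2.minAreaRect((W[b][:,:2]*1000).astype(np.float32)))
E
```

```text
axis [0.5483 0.0916 0.072 ]
start [ 0.475  -0.0288  0.083 ]
s1 [ 0.4442 -0.0556  0.06  ]
s2 [0.4924 0.1652 0.06  ]
s3 [0.6356 0.1333 0.06  ]
tabin [0.5581 0.0976 0.104 ]
tabout [0.5936 0.1194 0.104 ]
mark1 [0.5803 0.1475 0.06  ]
mark3 [0.6145 0.0934 0.06  ]
mark4 [0.6076 0.0623 0.06  ]
mark6 [0.554  0.0271 0.06  ]
start_top 0.68 [149.6, 173.5, 184.1, 206.8] 894
stop_top 0.68 [163.9, 257.0, 208.8, 287.5] 828
tab 0.67 [258.6, 154.9, 364.4, 251.7] 8365
dial_axis 0.64 [118.8, 102.2, 387.4, 291.4] 36202
7156 [0.544  0.0893 0.0723] [0.4981 0.0385 0.067 ] [0.6015 0.1415 0.0779]
circ [(549.8499145507812, 89.57548522949219), 52.14113235473633]
726 [0.5736 0.1057 0.1042] [0.5534 0.09   0.099 ] [0.5955 0.1221 0.1068]
tab line [8.44222188e-01 5.35993397e-01 5.73596008e+02 1.05674835e+02]
832 [ 0.4759 -0.0317  0.0832] [ 0.4609 -0.0481  0.0791] [ 0.4921 -0.0169  0.0858]
circ ((476.2647399902344, -32.74533462524414), 15.935425758361816)
((537.8927001953125, 38.63202667236328), (258.4136657714844, 178.5413360595703), 77.46178436279297)
```

Everything agrees: axis (0.550, 0.090), yaw −12.5°, tab at mark 2 pointing 32.4°, and start at (0.476, −0.0325). Next I align the tool to the tab, on its left side.

>>> {"fn": "apply_moves", "kwargs": {
  "steps": [
    {"dx": -0.5,"dy": 2.57,"dz": 0,"twist": 0,"hand": 0},
    {"dx": -0.5,"dy": 2.57,"dz": 0,"twist": 0,"hand": 0},
    {"dx": -0.5,"dy": 2.57,"dz": 0,"twist": 0,"hand": 0},
    {"dx": -0.5,"dy": 2.57,"dz": 0,"twist": 0,"hand": 0},
    {"dx": 0,"dy": 0,"dz": 2,"twist": 0.149,"hand": 0},
    {"dx": 0,"dy": 0,"dz": 2,"twist": 0.149,"hand": 0},
    {"dx": 0,"dy": 0,"dz": 2,"twist": 0.149,"hand": 0},
    {"dx": 0,"dy": 0,"dz": 2,"twist": 0.149,"hand": 0},
    {"dx": 0,"dy": 0,"dz": 2,"twist": 0,"hand": 0},
    {"dx": 0,"dy": 0,"dz": 0,"twist": 0,"hand": 0},
    {"dx": 0,"dy": 0,"dz": 0,"twist": 0,"hand": 0}
  ]
}}

```text
t: 4.62
tcp_pos: [0.5605, 0.1369, 0.3053]
tcp_rot: [[-0.537, 0.843, 0.001], [0.843, 0.537, 0.0], [-0.0, 0.001, -1.0]]
wrist_force: [0.5, -0.1, 0.1]
finger_gap: 0.0002
gripper_force: 0.0
```

```bash
cat > rel.py <<'E'
from h import *
o=get_obs();R=np.array(o["tcp_rot"]);p=np.array(o["tcp_pos"])
r=R.T@(p-[.5499,.0898,0]);print("rel xy mm",(r[:2]*1000).round(1),"tip z",round((p[2]-.173)*1000,1),"yaw y",np.degrees(np.arctan2(R[1,1],R[0,1])).round(2),"F",(R.T@o["wrist_force"]).round(2),"t",o["t"],"q6",o["q"][5])
E
python3 rel.py; python3 - <<'E'
from h import *
o,c=look("wrist",["tab","dial_axis"]);save(c,"w3")
E
```

```text
rel xy mm [34.  34.5] tip z 132.3 yaw y 32.5 F [-0.4   0.38 -0.06] t 4.625 q6 -0.34819404707426177
wrist dial_axis [208. 257.] 0.57 [0.55   0.0886 0.072 ]
```

View pics/w3.png

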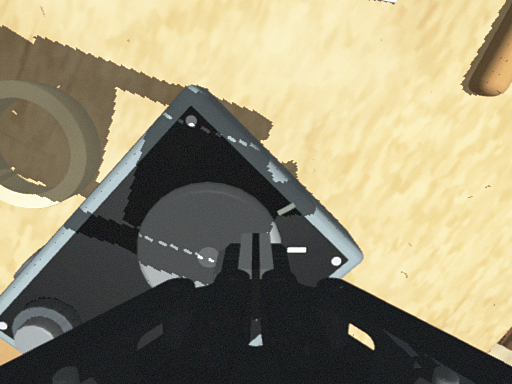

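The finger stands on the tab's left side, and mark 1 is visible at (290,210). The hub is at (208,257), consistent with the axis position. Now descend and feel for the tab.

>>> {"fn": "apply_moves", "kwargs": {
  "steps": [
    {"dx": 0,"dy": 0,"dz": 1.5,"twist": 0,"hand": 0},
    {"dx": 0,"dy": 0,"dz": 1.5,"twist": 0,"hand": 0},
    {"dx": 0,"dy": 0,"dz": 1.5,"twist": 0,"hand": 0},
    {"dx": -0.5,"dy": 0,"dz": 0,"twist": 0,"hand": 0},
    {"dx": -0.5,"dy": 0,"dz": 0,"twist": 0,"hand": 0},
    {"dx": -0.2,"dy": 0,"dz": 0,"twist": 0,"hand": 0},
    {"dx": -0.2,"dy": 0,"dz": 0,"twist": 0,"hand": 0},
    {"dx": 0,"dy": 0,"dz": 0,"twist": 0,"hand": 0}
  ]
}}

```text
t: 5.78
tcp_pos: [0.5679, 0.1249, 0.2601]
tcp_rot: [[-0.537, 0.844, 0.001], [0.844, 0.537, 0.0], [-0.0, 0.001, -1.0]]
wrist_force: [-0.0, -0.5, -0.1]
finger_gap: 0.0001
gripper_force: 0.0
```

```bash
python3 rel.py
```

```text
rel xy mm [19.9 34.2] tip z 87.1 yaw y 32.47 F [-0.41 -0.26  0.05] t 5.775 q6 -0.3707284096594447
```

>>> {"fn": "apply_moves", "kwargs": {
  "steps": [
    {"dx": -0.35,"dy": 0.18,"dz": 0,"twist": 0.1,"hand": 0},
    {"dx": -0.35,"dy": 0.18,"dz": 0,"twist": 0.1,"hand": 0},
    {"dx": 0,"dy": 0,"dz": 0,"twist": 0,"hand": 0}
  ]
}}

```text
t: 6.15
tcp_pos: [0.5742, 0.1209, 0.2598]
tcp_rot: [[-0.36, 0.933, -0.0], [0.933, 0.36, 0.0], [0.0, -0.0, -1.0]]
wrist_force: [-1.2, 1.8, 1.0]
finger_gap: -0.0003
gripper_force: 0.8
```

```bash
python3 rel.py
```

```text
rel xy mm [20.3 33.8] tip z 86.8 yaw y 21.08 F [ 2.14 -0.44 -0.99] t 6.15 q6 -0.18087202864055424
```

>>> {"fn": "apply_moves", "kwargs": {
  "steps": [
    {"dx": -0.35,"dy": 0.18,"dz": 0,"twist": 0.1,"hand": 0},
    {"dx": -0.35,"dy": 0.18,"dz": 0,"twist": 0.1,"hand": 0},
    {"dx": 0,"dy": 0,"dz": 0,"twist": 0,"hand": 0},
    {"dx": 0,"dy": 0,"dz": 0,"twist": 0,"hand": 0}
  ]
}}

```text
t: 6.65
tcp_pos: [0.5798, 0.1153, 0.2597]
tcp_rot: [[-0.169, 0.986, 0.0], [0.986, 0.169, -0.0], [-0.0, 0.0, -1.0]]
wrist_force: [0.4, -0.6, 0.1]
finger_gap: 0.0002
gripper_force: 0.0
```

```bash
python3 rel.py;python3 - <<'E'
from h import *
o,c=look("top",["tab"]);save(c,"t2")
o,c=look("scene",["tab"]);cv2.imwrite("pics/s2.png",cv2.resize(c["image"][110:310,130:380,::-1],None,fx=3,fy=3))
E
```

```text
rel xy mm [20.  33.8] tip z 86.7 yaw y 9.73 F [-0.61  0.27 -0.06] t 6.65 q6 0.00635831869654808
top tab [287. 234.] 0.52 [ 0.4756 -0.0269  0.104 ]
scene tab [250. 185.] 0.56 [0.6035 0.1094 0.104 ]
```

View pics/s2.png

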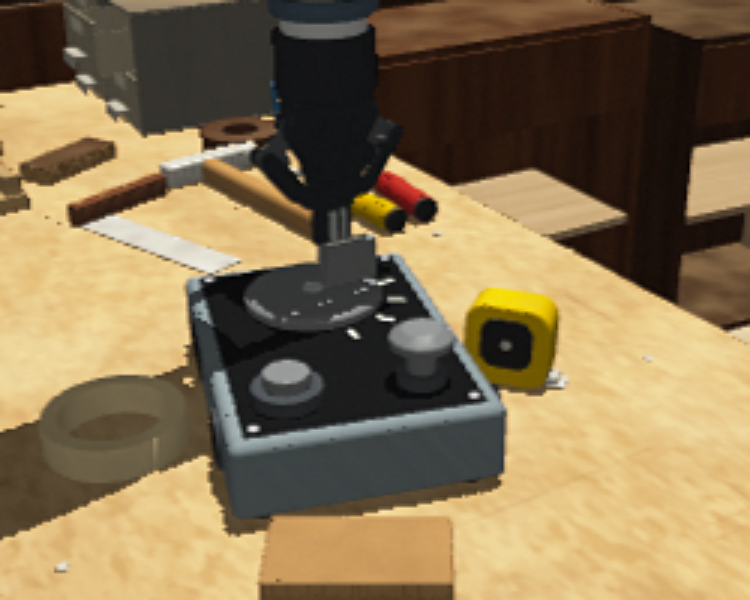

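The force rose to 2 N and then dropped to zero, so it clicked to mark 3, and the scene view is consistent. Repeat the 30° push for the next click.

>>> {"fn": "apply_moves", "kwargs": {
  "steps": [
    {"dx": -0.37,"dy": 0.19,"dz": 0,"twist": 0.105,"hand": 0},
    {"dx": -0.37,"dy": 0.19,"dz": 0,"twist": 0.105,"hand": 0},
    {"dx": -0.37,"dy": 0.19,"dz": 0,"twist": 0.105,"hand": 0},
    {"dx": -0.37,"dy": 0.19,"dz": 0,"twist": 0.105,"hand": 0},
    {"dx": -0.37,"dy": 0.19,"dz": 0,"twist": 0.105,"hand": 0},
    {"dx": 0,"dy": 0,"dz": 0,"twist": 0,"hand": 0},
    {"dx": 0,"dy": 0,"dz": 0,"twist": 0,"hand": 0}
  ]
}}

```text
t: 7.72
tcp_pos: [0.5884, 0.0966, 0.2597]
tcp_rot: [[0.348, 0.937, -0.0], [0.937, -0.348, -0.0], [-0.0, -0.0, -1.0]]
wrist_force: [1.1, 0.5, -0.0]
finger_gap: -0.0002
gripper_force: 0.0
```

```bash
python3 rel.py
```

```text
rel xy mm [19.8 33.8] tip z 86.7 yaw y -20.38 F [0.83 0.84 0.01] t 7.725 q6 0.4985205775489003
```

>>> {"fn": "apply_moves", "kwargs": {
  "steps": [
    {"dx": -0.37,"dy": 0.19,"dz": 0,"twist": 0.105,"hand": 0},
    {"dx": -0.37,"dy": 0.19,"dz": 0,"twist": 0.105,"hand": 0},
    {"dx": -0.18,"dy": 0.1,"dz": 0,"twist": 0.053,"hand": 0},
    {"dx": 0,"dy": 0,"dz": 0,"twist": 0,"hand": 0}
  ]
}}

```text
t: 8.22
tcp_pos: [0.5888, 0.0865, 0.2597]
tcp_rot: [[0.58, 0.814, -0.0], [0.814, -0.58, 0.0], [0.0, -0.0, -1.0]]
wrist_force: [0.2, 1.6, -0.8]
finger_gap: -0.0001
gripper_force: 0.9
```

```bash
python3 rel.py
```

```text
rel xy mm [20.  33.5] tip z 86.7 yaw y -35.48 F [ 1.42 -0.74  0.83] t 8.225 q6 0.744621680026104
```

>>> {"fn": "apply_moves", "kwargs": {
  "steps": [
    {"dx": -0.19,"dy": 0.09,"dz": 0,"twist": 0.053,"hand": 0},
    {"dx": -0.37,"dy": 0.19,"dz": 0,"twist": 0.105,"hand": 0},
    {"dx": -0.37,"dy": 0.19,"dz": 0,"twist": 0.105,"hand": 0},
    {"dx": 0,"dy": 0,"dz": 0,"twist": 0,"hand": 0},
    {"dx": 0,"dy": 0,"dz": 0,"twist": 0,"hand": 0}
  ]
}}

```text
t: 8.85
tcp_pos: [0.5865, 0.0761, 0.2597]
tcp_rot: [[0.771, 0.636, 0.0], [0.636, -0.771, -0.0], [0.0, 0.0, -1.0]]
wrist_force: [0.2, -0.6, 0.6]
finger_gap: -0.0003
gripper_force: 0.0
```

```bash
python3 rel.py
```

```text
rel xy mm [19.5 33.8] tip z 86.7 yaw y -50.48 F [-0.22  0.59 -0.58] t 8.85 q6 0.9901587835515682
```

>>> {"fn": "apply_moves", "kwargs": {
  "steps": [
    {"dx": 0.8,"dy": 0,"dz": 0,"twist": 0,"hand": 0},
    {"dx": 0.7,"dy": 0,"dz": 0,"twist": 0,"hand": 0},
    {"dx": 0,"dy": 0,"dz": -3,"twist": 0,"hand": 0},
    {"dx": 0,"dy": 0,"dz": -4,"twist": 0,"hand": 0},
    {"dx": 0,"dy": 0,"dz": -4,"twist": 0,"hand": 0},
    {"dx": -4,"dy": 0,"dz": 0,"twist": 0,"hand": 0},
    {"dx": -4,"dy": 0,"dz": 0,"twist": 0,"hand": 0},
    {"dx": -4,"dy": 0,"dz": 0,"twist": 0,"hand": 0},
    {"dx": 0,"dy": 0,"dz": 0,"twist": 0,"hand": 0},
    {"dx": 0,"dy": 0,"dz": 0,"twist": 0,"hand": 0}
  ]
}}

```text
t: 10.1
tcp_pos: [0.5061, 0.0097, 0.3702]
tcp_rot: [[0.773, 0.634, 0.002], [0.634, -0.773, 0.0], [0.001, 0.001, -1.0]]
wrist_force: [0.3, -1.0, 0.8]
finger_gap: -0.0001
gripper_force: 0.0
```

```bash
python3 rel.py; python3 - <<'E'
from h import *
o,c=look("wrist",["tab","dial_axis","start_top"]);save(c,"w4"); print(o["tcp_pos"],o["tcp_rot"])
f=192/np.tan(np.radians(c["fovy"]/2));d=c["depth"];v,u=np.mgrid[:384,:512]
P=np.stack([(u-c["cx"])/f*d,(v-c["cy"])/f*d,d],-1)
H=np.array(c["hand_eye"]);R=np.array(o["tcp_rot"]);W=(P@H[:3,:3].T+H[:3,3])@R.T+o["tcp_pos"]
m=(d>0)&(np.hypot(W[...,0]-.55,W[...,1]-.09)<.058)&(abs(W[...,2]-.104)<.005)
l=cv2.fitLine((W[m][:,:2]*1000).astype(np.float32),2,0,.01,.01).ravel();print(m.sum(),l,np.degrees(np.arctan2(l[1],l[0])),W[m].mean(0))
E
```

```text
rel xy mm [-84.2  34.4] tip z 197.2 yaw y -50.64 F [-0.41  1.01 -0.78] t 10.1 q6 0.8794935238573098
wrist tab [256.  83.] 0.74 [0.5691 0.0614 0.104 ]
wrist dial_axis [212.  82.] 0.84 [0.5486 0.0899 0.072 ]
wrist start_top [272. 243.] 0.68 [ 0.4754 -0.0336  0.083 ]
[0.50609277 0.00974746 0.37015533] [[ 7.73206351e-01  6.34152696e-01  1.51532186e-03]
 [ 6.34153268e-01 -7.73207357e-01  1.29185079e-04]
 [ 1.25358108e-03  8.61059588e-04 -9.99998844e-01]]
1312 [ 5.3533560e-01 -8.4463948e-01  5.6618286e+02  6.4567703e+01] -57.633324 [0.56618284 0.0645677  0.10454359]
```

View pics/w4.png

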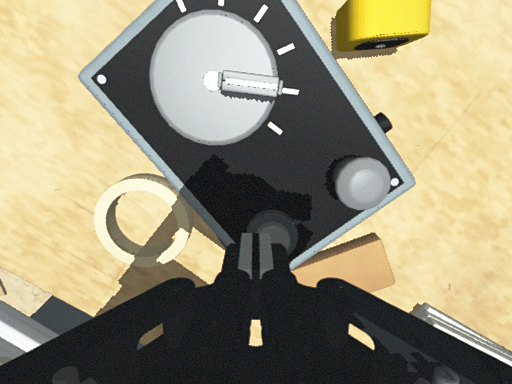

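The tab rests exactly at mark 5 (−57.6°), with mark 6 beyond it at (275,128). Now for the start button at (0.476, −0.0327).

>>> {"fn": "apply_moves", "kwargs": {
  "steps": [
    {"dx": -2.5,"dy": 0.7,"dz": 0,"twist": 0,"hand": 0},
    {"dx": -2.5,"dy": 0.7,"dz": 0,"twist": 0,"hand": 0},
    {"dx": 0,"dy": 0,"dz": 3.5,"twist": 0,"hand": 0},
    {"dx": 0,"dy": 0,"dz": 3.5,"twist": 0,"hand": 0},
    {"dx": 0,"dy": 0,"dz": 2.5,"twist": 0,"hand": 0},
    {"dx": 0,"dy": 0,"dz": 1.0,"twist": 0,"hand": 0},
    {"dx": 0,"dy": 0,"dz": 0,"twist": 0,"hand": 0},
    {"dx": 0,"dy": 0,"dz": 0,"twist": 0,"hand": 0}
  ]
}}

```text
t: 11.3
tcp_pos: [0.476, -0.033, 0.2655]
tcp_rot: [[0.773, 0.634, 0.002], [0.634, -0.773, -0.0], [0.001, 0.001, -1.0]]
wrist_force: [0.2, -1.0, 0.5]
finger_gap: 0.0001
gripper_force: 0.0
```

```bash
python3 rel.py; python3 -c "
from h import *
print(get_obs()['tcp_pos'])"
```

```text
rel xy mm [-134.7   48.3] tip z 92.5 yaw y -50.64 F [-0.5   0.86 -0.47] t 11.3 q6 0.7897248713449108
[ 0.47600269 -0.03297668  0.26551157]
```

>>> {"fn": "apply_moves", "kwargs": {
  "steps": [
    {"dx": 0,"dy": 0,"dz": 0.6,"twist": 0,"hand": 0},
    {"dx": 0,"dy": 0,"dz": 0.4,"twist": 0,"hand": 0},
    {"dx": 0,"dy": 0,"dz": 0.3,"twist": 0,"hand": 0},
    {"dx": 0,"dy": 0,"dz": 0.2,"twist": 0,"hand": 0},
    {"dx": 0,"dy": 0,"dz": 0,"twist": 0,"hand": 0}
  ]
}}

```text
t: 11.92
tcp_pos: [0.4757, -0.0331, 0.2504]
tcp_rot: [[0.773, 0.634, 0.001], [0.634, -0.773, -0.0], [0.001, 0.001, -1.0]]
wrist_force: [-0.9, 0.3, 10.0]
finger_gap: 0.0002
gripper_force: 5.2
```

>>> {"fn": "apply_moves", "kwargs": {
  "steps": [
    {"dx": 0,"dy": 0,"dz": 0.1,"twist": 0,"hand": 0},
    {"dx": 0,"dy": 0,"dz": 0,"twist": 0,"hand": 0}
  ]
}}

```text
t: 12.18
tcp_pos: [0.4758, -0.0331, 0.2501]
tcp_rot: [[0.773, 0.634, 0.001], [0.634, -0.773, -0.0], [0.001, 0.001, -1.0]]
wrist_force: [-5.1, 1.0, 22.4]
finger_gap: -0.0001
gripper_force: 11.0
```

It bottomed at the expected height (tip 77 mm, with force rising steeply). Release and retreat.

>>> {"fn": "apply_moves", "kwargs": {
  "steps": [
    {"dx": 0,"dy": 0,"dz": -0.5,"twist": 0,"hand": 0},
    {"dx": 0,"dy": 0,"dz": -1,"twist": 0,"hand": 0},
    {"dx": 0,"dy": 0,"dz": -3,"twist": 0,"hand": 0},
    {"dx": 0,"dy": 0,"dz": -4,"twist": 0,"hand": 0},
    {"dx": 0,"dy": 0,"dz": -4,"twist": 0,"hand": 0},
    {"dx": -3,"dy": 0,"dz": -2,"twist": 0,"hand": 0},
    {"dx": -3,"dy": 0,"dz": 0,"twist": 0,"hand": 0},
    {"dx": 0,"dy": 0,"dz": 0,"twist": 0,"hand": 0},
    {"dx": 0,"dy": 0,"dz": 0,"twist": 0,"hand": 0}
  ]
}}

```text
t: 13.3
tcp_pos: [0.4293, -0.071, 0.3938]
tcp_rot: [[0.774, 0.634, 0.0], [0.634, -0.774, 0.0], [0.0, 0.0, -1.0]]
wrist_force: [-0.8, -0.0, 0.0]
finger_gap: -0.0003
gripper_force: 0.0
```

```bash
python3 - <<'E'
from h import *
o=get_obs();c=camera("wrist");save(c,"w5"); print(o["tcp_pos"],o["t"])
f=192/np.tan(np.radians(c["fovy"]/2));d=c["depth"];v,u=np.mgrid[:384,:512]
P=np.stack([(u-c["cx"])/f*d,(v-c["cy"])/f*d,d],-1)
H=np.array(c["hand_eye"]);R=np.array(o["tcp_rot"]);W=(P@H[:3,:3].T+H[:3,3])@R.T+o["tcp_pos"]
m=(d>0)&(np.hypot(W[...,0]-.55,W[...,1]-.09)<.058)&(abs(W[...,2]-.104)<.005)
l=cv2.fitLine((W[m][:,:2]*1000).astype(np.float32),2,0,.01,.01).ravel();print(m.sum(),np.degrees(np.arctan2(l[1],l[0])))
m=(d>0)&(np.hypot(W[...,0]-.476,W[...,1]+.0327)<.012);print("start z",np.median(W[m][:,2]),m.sum())
m=(d>0)&(np.hypot(W[...,0]-.564,W[...,1]+.052)<.015);print("stop z",np.median(W[m][:,2]),m.sum())
E
```

```text
[ 0.4292931  -0.07100487  0.39382263] 13.3Traceback (most recent call last):
  File "<stdin>", line 7, in <module>
cv2.error: OpenCV(4.12.0) /io/opencv/modules/imgproc/src/linefit.cpp:50: error: (-215:Assertion failed) count > 0 in function 'fitLine2D_wods'
```

View pics/w5.png

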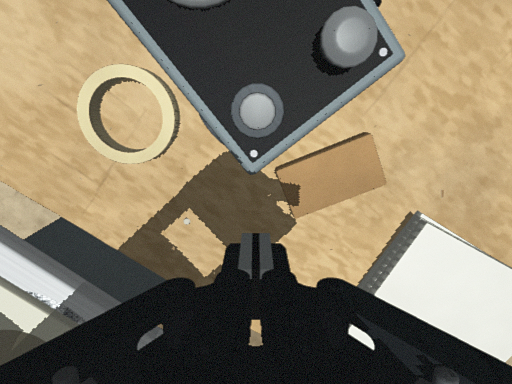

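The view shows the start button (257,110) out again and the stop button (350,38) and loose things untouched. The dial is out of view here, so I check it with the top camera before handing in.

```bash
python3 - <<'E'
from h import *
o,c=look("top",["tab","dial_axis","tape_measure","sanding_block","masking_tape"])
cv2.imwrite("pics/t5.png",cv2.resize(c["image"][120:320,150:400,::-1],None,fx=3,fy=3))
E
```

```text
top tab [237. 190.] 0.85 [0.5697 0.0647 0.104 ]
top dial_axis [226. 202.] 0.77 [0.5538 0.0889 0.072 ]
top tape_measure [259. 150.] 0.97 [0.6816 0.0125 0.    ]
top masking_tape [241. 280.] 0.8 [0.3945 0.0704 0.    ]
```

View pics/t5.png

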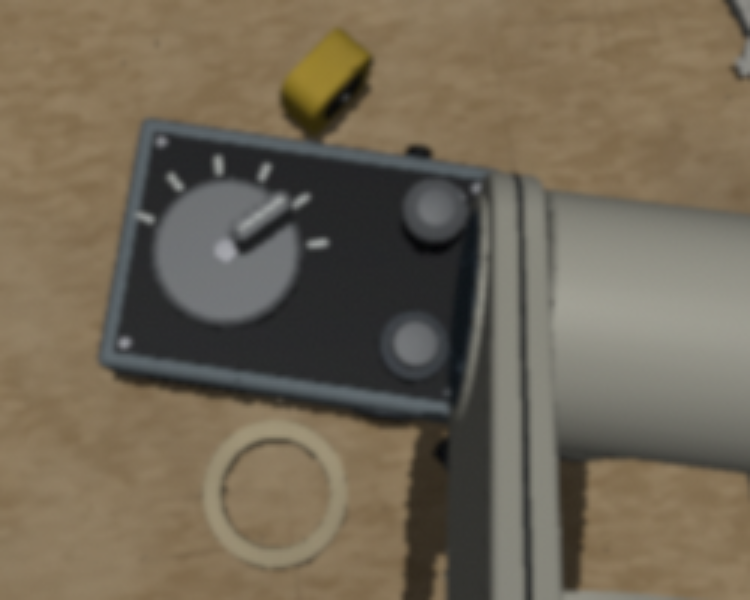

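The tab points at mark 5 (crop pixel 301,200), and the tape measure and masking tape are where they were.

```bash
python3 -c "
from rig import *
print(sign_off())"
```

```text
the job is handed in; nothing more can be done
None
```

The dial was pushed three clicks, from mark 2 to mark 5, then the start button was pressed fully in and sprang back; the stop button and loose things were left alone, and the job was handed in at about 13 s.

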